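# Set the guarded microscope lamp knob and press the camera button

## Task

Set the microscope lamp and take the picture: flip the clear hinged guard on the lamp box right back so that it stays open by itself, and turn the knob under it until its pointed nose points straight at the small raised metal index tab. Only then press the round camera button fully down and let it spring back up. Do not press the square button, and leave the index tab, the beaker, dish, slide box and tweezers where they are.

Things in the scene. Friction and masses are not known exactly. Their poses are not given: they have to be found in the camera images.
- lamp_box: White lamp supply box, fixed to the bench, 150 x 160 x 50 mm (x, y, z); origin at the centre of its underside, z up, its -x side faces the robot. The knob's axis is vertical through the box's origin; the guard is hinged along the box's y, 56 mm to +x of the origin. The box's top is 50 mm above the bench.
- guard (a joint): Clear plastic guard over the knob: a shell 112 x 112 mm and 56 mm high, open below and towards the hinge, walls 4 mm, about 90 g, closed at the start with its top 108 mm above the bench. Value: opening angle in rad about its hinge, 0 closed, 1.75 on its open stop (leaning back). It swings freely: below about 1 rad it falls shut, beyond that it falls open to the stop by itself. Open, all of it lies beyond the hinge line, and rises to about 200 mm above the bench.
- guard_hinge (a point): Point on the guard's hinge axis, at mid width, 52 mm above the bench; turns with the guard. The axis is the y axis of the lamp box; opening lifts the tab up and then away from the robot.
- guard_tab (a point): Point in the middle of the thickness of the guard's grey finger tab, 21 mm from the guard's front wall. The tab is flat, 34 mm long (sticking out level from the top edge of the front wall towards the robot), 20 mm wide (along the hinge axis) and 6 mm thick; it can be pinched across its 20 mm width or lifted from below. With the guard closed it is 105 mm above the bench, 133 mm to -x and 53 mm above the hinge axis. Its frame turns with the guard.
- dial (a joint): Black knob under the guard. Value: angle in rad, 0 when its pointed nose points to -x of the lamp box (towards the robot), growing clockwise seen from above, so at pi/2 the nose points to +y of the box; range 0 to 3.0. It stays where it is left (friction 0.03 N m).
- dial_grip (a point): Point on the knob's axis at the height to grip, 82 mm above the bench. The knob has a bar grip 44 mm long, 14 mm thick, from 64 to 94 mm above the bench, on a disc of 52 mm diameter whose top is 64 mm above the bench. Its frame turns with the knob: the bar lies along x and the nose is at -x (a white line on the bar and disc runs to the nose), z is up.
- dial_nose (a point): Point just off the tip of the knob's nose, 35 mm from the knob's axis, 57 mm above the bench.
- index (a joint): Small raised steel index tab that stands beside the knob, 11 mm long (radially, from 38 to 49 mm from the knob's axis), 4 mm wide, up to 60 mm above the bench; very stiff, it marks the wanted setting and lies at a different angle each time. Value: angle in rad on the same scale as the knob, so the knob is set when both values are equal.
- index_mark (a point): Point 35 mm from the knob's axis, right in front of the index tab's inner end, 57 mm above the bench; the knob's nose belongs here.
- round_button (a joint): Spring camera button: a round metal cap of 32 mm diameter in a round black collar of 44 mm on a grey pod 70 x 70 x 30 mm fixed to the bench. Value: how far it is pressed in m, 0 up, 0.007 fully down; it takes 1.5 N to start and 5 N to be fully down. The round and the square pod may be on either side of the lamp box.
- round_button_top (a point): Centre of the top of the round button, 48 mm above the bench when up; the collar's top is at 38 mm.
- square_button (a joint): Spring button that must not be pressed: a square metal cap of 28 mm side in a square black collar of 40 mm on a like pod. Value: how far it is pressed in m, 0 up, 0.007 fully down.
- square_button_top (a point): Centre of the top of the square button, 48 mm above the bench when up.
- beaker: Bystander: open glass beaker, 68 mm diameter, 92 mm high; origin at the centre of its underside.
- dish: Bystander: low glass dish, 96 mm diameter, 20 mm high; origin at the centre of its underside.
- slide_box: Bystander: closed box for glass slides, 87 x 36 x 39 mm; origin at the centre of its underside.
- tweezers: Bystander: steel tweezers lying flat, 135 mm long, 6 mm high; origin at about the middle of the underside.
There are look-alikes about, which are no part of the job. What is shaped like the part that bears round_button but green or pink is not meant.

How it is judged:
On the way, in this order (a step that is already met when the one before it is completed fails the run):
1. the guard is flipped back over its balance point, onto its open stop (value of joint guard above 1.5 rad), for 0.2 s.
2. the knob's nose points at the index tab (within 8 degrees) (distance between dial_nose and index_mark below 0.0049 m), for 0.3 s.
3. the round button is fully down (at least 6 of its 7 mm) (value of joint round_button above 0.006 m), for 0.1 s.
At the end, for the whole second after the job is handed in: the guard stands open (more than 1.5 rad), the knob's nose is within 8 degrees of the index tab, and the round and the square button are both up (within 1 mm) (value of joint guard above 1.5 rad and distance between dial_nose and index_mark below 0.0049 m and value of joint each of round_button, square_button below 0.001 m); the robot touches nothing.
It fails at once if the round button is pressed (by more than 3 mm) while the knob's nose is not at the index tab (more than 8 degrees off) (value of joint round_button above 0.003 m and distance between dial_nose and index_mark above 0.0049 m).
It fails at once if the square button is pressed by more than 2 mm (value of joint square_button above 0.002 m).
It fails at once if the index tab is shifted by more than 3 mm (distance of index_mark from where it was at the start of the episode above 0.003 m).
It fails at once if the beaker, the dish, the slide box or the tweezers are moved by more than 20 mm or the beaker is tipped (distance of any of beaker, dish, slide_box, tweezers from where it was at the start of the episode above 0.02 m or angle between beaker's own z axis and vertical above 0.35 rad).
It also fails if it takes over 58 s, if anything falls off the work surface, if the arm or the gripper's body presses on something with over 40 N, if the wrist force passes 120 N, or if a joint passes its speed limit or range.

## Robot

A 6-joint arm with a two-finger parallel gripper is mounted at the origin on the work surface. World frame = base frame: x ahead of the robot, y to its left, z up, the work surface at z = 0. Lengths are in m, angles in rad, forces in N, time in s.
With the tool pointing down it reaches from about 0.25 to 0.725 m from the base axis. Payload 4 kg.
Tool frame: the origin (TCP) lies midway between the tips of the shut fingers; the grasp point (between the pads) lies pinch_z behind it (pinch_z is the distance from the TCP to the grasp point, in m); z points along the fingers, y is the direction in which the jaws open and shut (so a half turn about z gives the same grasp; the last joint's range is limited). The gripper opens to 85 mm and grips with 20 to 120 N. Pads are 22 mm wide; open, the fingers measure 114 mm over their backs; the gripper's body (76 mm by 85 mm) begins 54 mm behind the grasp point. The pads swing forward as they close: fully open they stand 13 mm farther back than shut.
Start: joints at [-1.211, 0.241, 0.005, 1.335, 0, 1.571], TCP at [0.176, -0.468, 0.231] pointing down, gripper open.
Joint ranges: [-2.72, 2.72], [-1.05, 1.87], [-1.09, 1.28], [-1.99, 2.15], [-1.42, 1.44], [-3.14, 3.14]. Speed limits (rad/s): [2.79, 2.79, 3.14, 3.14, 3.14, 3.14].

## Interface

Orientations are given as a unit quaternion [x, y, z, w].
In Python, from workcell import * gives the robot as it stands.
- The arm moves only by the tool move_arm, never from a script. Its argument "motion" is a list of rows, each a list of 3 entries, a list of its own where there are three numbers: the finger opening in mm, from 0 to 85.4, then the shift along the tool's x, y, z in units of 50 mm (1.0 is 50 mm), then the turn about the tool's z in units of 6 degrees (1.0 is 6 degrees). In form: [[claw, [dx, dy, dz], roll], ...]. A call has exactly 10 rows; each row is the pose to reach, as a shift and turn from the pose commanded when the call began, along the tool's axes at that moment; what a row does not reach only later rows make up. A row lasts 1/10 s, in which the tool goes at most 50 mm and 8.59 degrees, less where a joint would pass 70% of its speed; a pose out of reach is approached as far as the arm can. A call with a gripper value outside its range is refused whole. The fingers move at their own pace and stop on an object; the grip force is fixed at half the most. Time passes only in rows, so rows that repeat a pose let the fingers close, or fill a call up. It gives the time, the measured TCP pose, the force and the opening at its end, in the units of the state.
- get_obs(): the state, without advancing time (a new reading comes with each control period).
- camera(name): name is "scene" or "top" or "wrist"; returns a dict with "color" (400x640x3 uint8, red, green, blue), "fx", "fy", "cx", "cy" (pixels), "distortion" ([k1, k2, p1, p2, k3] as OpenCV has them; the pictures are not rectified), "rvec" (rotation vector, rad) and "tvec" (3), from world to camera coordinates, as OpenCV has them; the wrist camera has in their place "mount" (4x4, takes a point from camera to tool coordinates, whose origin is the TCP and whose axes are the flange's). Camera axes: x right, y down, z forward; pixel columns grow to the right and rows downward; lengths in m; the calibration is good to about 2 mm. A picture is of the moment at which its call begins: read the wrist's pose just before it. There is no depth.
- job_done(): hands the job in, once; it reports no verdict.
The state is a dict: "clock": time; "joint_pos": joint angles; "joint_vel": joint speeds; "tau": joint torques, N m; "eef_pos": TCP position; "tool_rot": TCP orientation; "ft_force": force on the tool from outside, world axes, zero at the start; "ft_torque": the same for the moment, N m; "grip_width": finger opening in m.
Only numpy, scipy, OpenCV 4.12 (cv2) and the standard library are available. Lean on these libraries where they do the work, as an engineer would, in place of code of your own. Each camera call takes 0.05 s, during which the arm holds its last target.

## Working session

There is one attempt and no reset: what is moved stays moved. The work goes in short steps, Python scripts to look and compute and a tool call to move; the robot and the scene stay as the last step left them, time stands still between calls to the robot, and variables do not carry over. Pictures are saved under pics/ and viewed, and the job is handed in when it is done.

Besides the shell and the picture viewer there is one more tool, called after "Call:" by a JSON object that holds its "method" and its "body", one argument or row to a line. move_arm: Moves the arm, as the interface text tells. Its arguments: {"type":"object","properties":{"motion":{"type":"array","items":{"type":"array"}}},"required":["motion"]}

```bash
ls; mkdir -p pics; cat > h.py <<'E'
import numpy as np, cv2
from workcell import *
def save(name,fn):
    c=camera(name); cv2.imwrite(fn,c["color"][:,:,::-1]); return c
def K(c): return np.array([[c["fx"],0,c["cx"]],[0,c["fy"],c["cy"]],[0,0,1.]])
E
python3 - <<'E'
from h import *
import pickle
print(get_obs())
for n in("scene","top","wrist"):
    c=save(n,f"pics/{n}0.png"); pickle.dump(c,open(n+"0.pkl","wb")); print({k:v for k,v in c.items() if k!="color"})
E
```

```text
pics
{'clock': 0.0, 'joint_pos': array([-1.21102392e+00,  2.41378570e-01,  3.75002115e-03,  1.33520606e+00,
        1.11506471e-05,  1.57079188e+00]), 'joint_vel': array([ 0.00139981,  0.0010491 ,  0.00020623, -0.00016115, -0.00042865,
       -0.00360202]), 'tau': array([-1.61440727e-03, -3.72312427e+01,  2.52411640e+01,  1.67964696e-02,
       -2.32058037e-04, -1.44482374e-05]), 'eef_pos': array([ 0.17581483, -0.46740519,  0.23043999]), 'tool_rot': array([ 9.83863152e-01,  1.78919702e-01, -1.76854507e-04, -1.00369311e-03]), 'ft_force': array([-0.63122621, -0.18420237,  0.52162657]), 'ft_torque': array([0.01457154, 0.00616754, 0.04465759]), 'grip_width': 0.08552442315169538}
{'fx': 469.7788353262115, 'fy': 469.7788353262115, 'cx': 314.10771365046713, 'cy': 201.12958552719192, 'distortion': array([-0.02094992,  0.        ,  0.        ,  0.        ,  0.        ]), 'rvec': array([ 1.94803737,  1.69256733, -0.57166116]), 'tvec': array([-0.0523763 , -0.34512311,  1.72265921])}
{'fx': 375.3731195786372, 'fy': 375.3731195786372, 'cx': 321.8237389672012, 'cy': 195.34117239163717, 'distortion': array([-0.04513625,  0.        ,  0.        ,  0.        ,  0.        ]), 'rvec': array([ 2.18957332, -2.1254454 ,  0.21742596]), 'tvec': array([-0.04591696,  0.50537569,  0.95222774])}
{'fx': 284.53850198312256, 'fy': 284.53850198312256, 'cx': 317.807245765939, 'cy': 201.57880955084434, 'distortion': array([-0.01244886,  0.        ,  0.        ,  0.        ,  0.        ]), 'mount': array([[-1.12441891e-03, -9.50895309e-01, -3.09510658e-01,
         7.99262867e-02],
       [ 9.99999097e-01, -8.41458404e-04, -1.04771528e-03,
         4.80445381e-04],
       [ 7.35827196e-04, -3.09511557e-01,  9.50895396e-01,
        -1.42006644e-01],
       [ 0.00000000e+00,  0.00000000e+00,  0.00000000e+00,
         1.00000000e+00]])}
```

View pics/scene0.png

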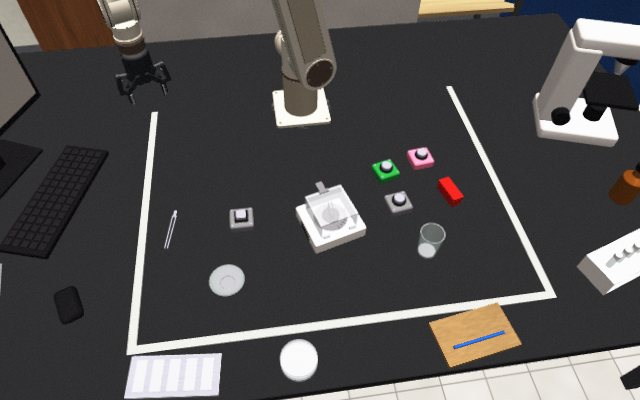

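View pics/top0.png

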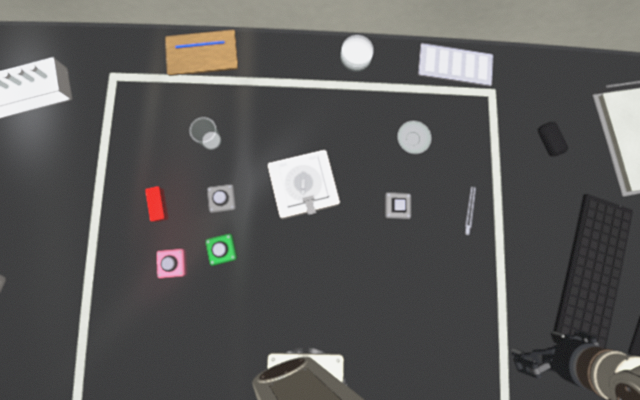

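View pics/wrist0.png

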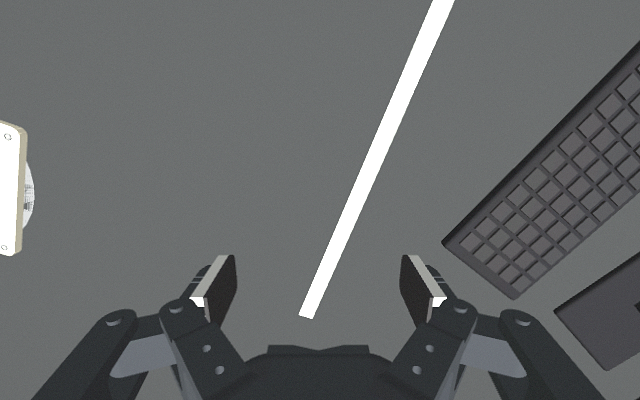

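The scene view has the lamp box at about (330,215), the round grey pod at (399,201) and the square pod at (241,217). In the top view they are at (303,184), (221,198) and (398,205). Next I'll enlarge these.

```bash
python3 - <<'E'
import cv2
t=cv2.imread("pics/top0.png"); s=cv2.imread("pics/scene0.png")
cv2.imwrite("pics/tc.png",cv2.resize(t[135:235,255:355],None,fx=6,fy=6,interpolation=cv2.INTER_CUBIC))
cv2.imwrite("pics/sc.png",cv2.resize(s[170:260,280:420],None,fx=5.7,fy=5.7,interpolation=cv2.INTER_CUBIC))
E
```

```text
(no output)
```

View pics/tc.png

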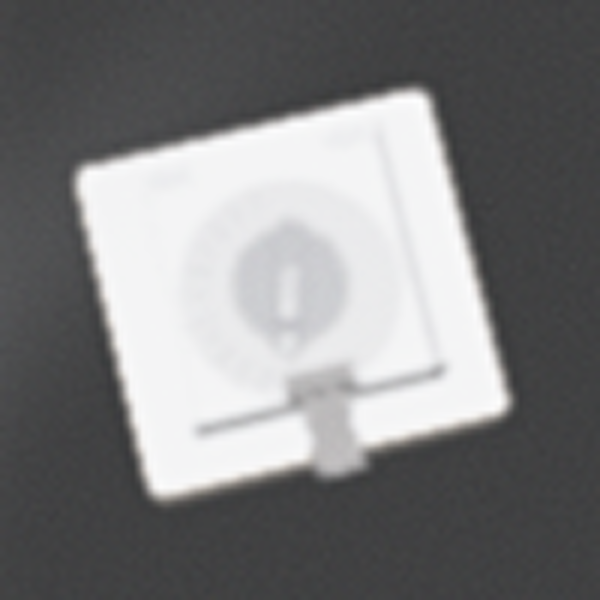

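View pics/sc.png

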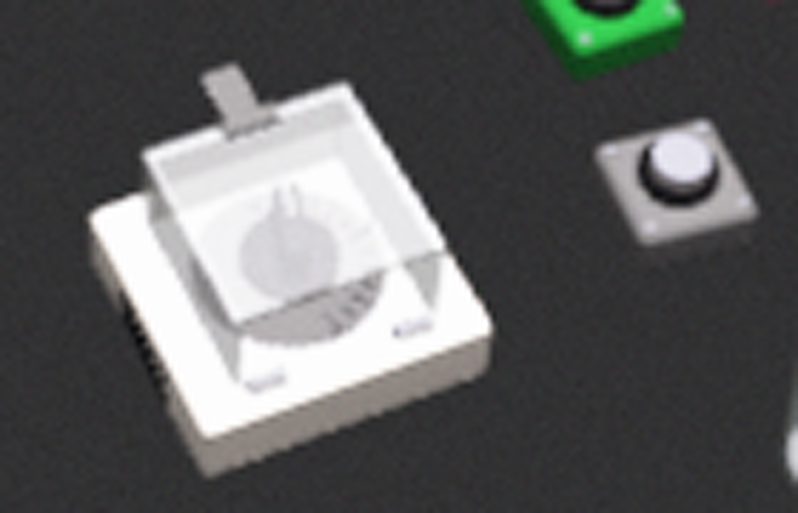

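```bash
cat >> h.py <<'E'
import pickle
from scipy.spatial.transform import Rotation as R
def cw(c,pose=None):
    """camera centre & R cam->world"""
    if "rvec" in c:
        r=cv2.Rodrigues(np.array(c["rvec"],float))[0]; return -r.T@np.array(c["tvec"]), r.T
    p,q=pose; r=R.from_quat(q).as_matrix(); m=np.array(c["mount"])
    return p+r@m[:3,3], r@m[:3,:3]
def back(c,uv,z,pose=None):
    o,r=cw(c,pose); n=cv2.undistortPoints(np.array(uv,float).reshape(-1,1,2),K(c),np.array(c["distortion"])).reshape(-1,2)
    d=np.c_[n,np.ones(len(n))]@r.T; z=np.broadcast_to(z,len(n))
    return o+d*((z-o[2])/d[:,2])[:,None]
def proj(c,P,pose=None):
    o,r=cw(c,pose); q=(np.atleast_2d(P)-o)@r
    return cv2.projectPoints(q,np.zeros(3),np.zeros(3),K(c),np.array(c["distortion"]))[0].reshape(-1,2)
E
python3 - <<'E'
from h import *
ct=pickle.load(open("top0.pkl","rb")); cs=pickle.load(open("scene0.pkl","rb"))
tc=lambda a:[[(u+.5)/6-.5+255,(v+.5)/6-.5+135] for u,v in a]
b=back(ct,tc([(80,168),(428,88),(510,410),(152,500)]),.05)
np.set_printoptions(precision=4,suppress=True)
print(b,b.mean(0),[np.linalg.norm(b[i]-b[i-1]) for i in range(4)])
for i,j in((3,0),(2,1)): d=b[j]-b[i]; print(np.degrees(np.arctan2(d[1],d[0])))
for i,j in((2,3),(1,0)): d=b[j]-b[i]; print(np.degrees(np.arctan2(d[1],d[0]))-90)
sc=lambda a:[[(u+.5)/5.7-.5+280,(v+.5)/5.7-.5+170] for u,v in a]
s=back(cs,sc([(90,216),(493,328),(207,437)]),.05); print(s,(s[0]+s[1])/2)
print("round top",back(cs,sc([(686,157)]),.048),back(ct,[(220,197.5)],.048))
print("sq",back(ct,[(400,205)],.048))
print("others top", back(ct,[(221,249),(170,263),(155,204),(205,130)],[.048,.048,.039,0.09]))
E
```

```text
[[ 0.5881  0.1144  0.05  ]
 [ 0.6304 -0.0382  0.05  ]
 [ 0.4865 -0.0776  0.05  ]
 [ 0.4424  0.0764  0.05  ]] [0.5368 0.0188 0.05  ] [np.float64(0.15057666237206213), np.float64(0.15841404894405875), np.float64(0.14913685146877606), np.float64(0.1601626477324211)]
14.64919346293883
15.31035202152272
16.01024326806622
15.500821308973087
[[ 0.4934 -0.0737  0.05  ]
 [ 0.5905  0.1173  0.05  ]
 [ 0.6342 -0.0334  0.05  ]] [0.542  0.0218 0.05  ]
round top [[0.4963 0.2412 0.048 ]] [[0.4909 0.2343 0.048 ]]
sq [[ 0.4864 -0.2383  0.048 ]]
others top [[0.3584 0.2229 0.048 ]
 [0.3192 0.3494 0.048 ]
 [0.4694 0.4047 0.039 ]
 [0.6583 0.2752 0.09  ]]
```

Call:
{"method": "move_arm", "body": {
  "motion": [
    [60,[0.7,-0.5,0],0.1],
    [60,[1.4,-1.1,0],0.2],
    [60,[2.2,-1.7,0],0.3],
    [60,[3.0,-2.3,0],0.4],
    [60,[3.8,-2.9,0],0.5],
    [60,[4.6,-3.5,0],0.6],
    [60,[5.4,-4.1,0],0.7],
    [60,[6.2,-4.7,0],0.8],
    [60,[7.0,-5.3,0],0.87],
    [60,[7.6,-5.8,0],0.87]
  ]
}}

```text
clock: 1.15
eef_pos: [0.4306, -0.0603, 0.2312]
tool_rot: [0.991, 0.135, 0.0, -0.0]
ft_force: [0.5, -1.0, -0.0]
grip_width: 0.0603
```

```bash
cat >> h.py <<'E'
np.set_printoptions(precision=4,suppress=True)
def wshot(fn):
    o=get_obs(); pose=(o["eef_pos"],o["tool_rot"]); c=save("wrist",f"pics/{fn}.png"); pickle.dump((c,pose),open(fn+".pkl","wb"))
    return c,pose,o
def rel(target,heading_deg):
    "units from current pose to target tcp"
    o=get_obs(); r=R.from_quat(o["tool_rot"]).as_matrix(); d=r.T@(np.array(target)-o["eef_pos"])/.05
    h=np.degrees(np.arctan2(r[1,0],r[0,0])); t=(h-heading_deg+180)%360-180
    print("clock",o["clock"],"pos",o["eef_pos"],"head",h,"j",o["joint_pos"],"F",o["ft_force"],"w",o["grip_width"]); print("REL",d,"roll",t/6)
E
python3 - <<'E'
from h import *
wshot("w1"); rel((.465,0,.23),15.4)
E
```

```text
clock 1.2 pos [ 0.433  -0.0563  0.2311] head 15.771937263404622 j [-0.1324  0.114  -0.1511  1.3039  0.0044  2.7339] F [3.1717 2.9033 0.582 ] w 0.060357435890623416
REL [ 0.9216 -0.9106  0.0276] roll 0.06198954390076968
```

View pics/w1.png

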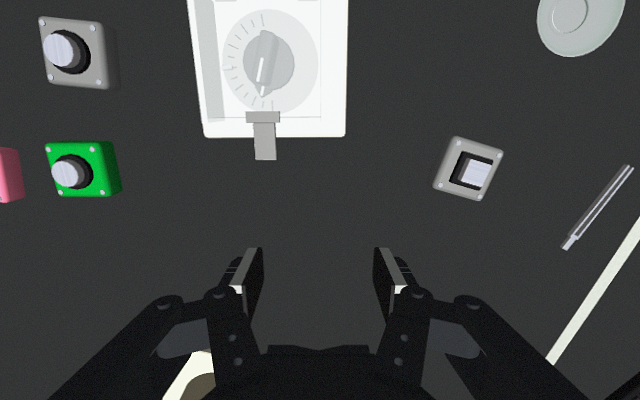

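```bash
python3 - <<'E'
from h import *
c,p=pickle.load(open("w1.pkl","rb"))
im=cv2.imread("pics/w1.png"); cv2.imwrite("pics/w1c.png",cv2.resize(im[0:165,185:355],None,fx=3.6,fy=3.6,interpolation=cv2.INTER_CUBIC))
print("tab tip centre",back(c,[(265.5,159.5)],.105,p))
a=np.radians(15.4);print(np.array([.539,.02])-.090*np.array([np.cos(a),np.sin(a)]))
print("box corners",back(c,[(204,137),(345,136)],.05,p))
print("round,green,sq tops",back(c,[(57,50),(69,173),(476,172)],.048,p))
E
```

```text
tab tip centre [[ 0.4508 -0.0035  0.105 ]]
[ 0.4522 -0.0039]
box corners [[ 0.4455  0.0755  0.05  ]
 [ 0.4883 -0.0758  0.05  ]]
round,green,sq tops [[ 0.4931  0.2377  0.048 ]
 [ 0.3619  0.2242  0.048 ]
 [ 0.4898 -0.2355  0.048 ]]
```

View pics/w1c.png

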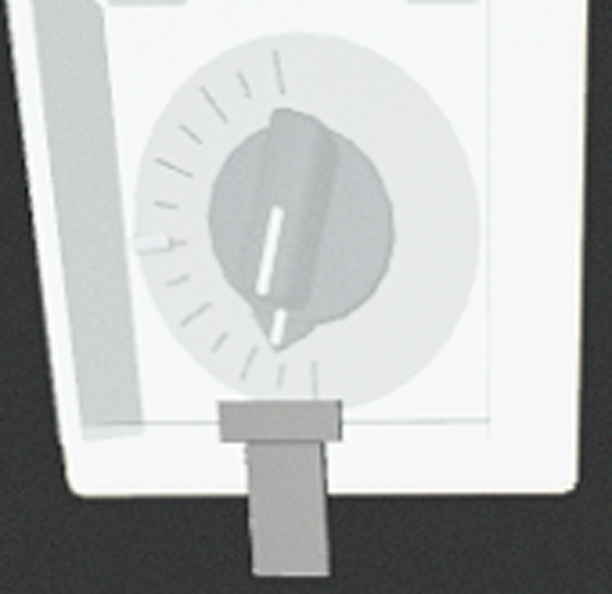

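```bash
python3 - <<'E'
from h import *
rel((.4581,-.0024,.09),15.6)
E
```

```text
clock 1.2 pos [ 0.433  -0.0563  0.2311] head 15.771937263404622 j [-0.1324  0.114  -0.1511  1.3039  0.0044  2.7339] F [3.1717 2.9033 0.582 ] w 0.060357435890623416
REL [ 0.7661 -0.8927  2.8271] roll 0.02865621056743824
```

Call:
{"method": "move_arm", "body": {
  "motion": [
    [45,[0.2,-0.3,0],0],
    [45,[0.5,-0.6,0],0],
    [45,[0.77,-0.9,0],0],
    [45,[0.77,-0.9,0.4],0],
    [45,[0.77,-0.9,0.8],0],
    [45,[0.77,-0.9,1.2],0],
    [45,[0.77,-0.9,1.4],0],
    [45,[0.77,-0.9,1.4],0],
    [45,[0.77,-0.9,1.4],0],
    [45,[0.77,-0.9,1.4],0]
  ]
}}

```text
clock: 2.2
eef_pos: [0.4556, -0.0093, 0.1623]
tool_rot: [0.991, 0.134, 0.001, 0.0]
ft_force: [0.3, 0.6, 0.2]
grip_width: 0.0446
```

```bash
python3 - <<'E'
from h import *
rel((.4581,-.0024,.09),15.6)
c,p,o=wshot("w2")
a=np.radians(15.5);ex=np.array([np.cos(a),np.sin(a),0]);O=np.array([.5392,.0198,0])
print(proj(c,[O-.090*ex+[0,0,.105],O-.056*ex+[0,0,.108],O+[0,0,.094]],p))
E
```

```text
clock 2.2 pos [ 0.4556 -0.0093  0.1623] head 15.385384780367756 j [-0.0204  0.1966 -0.2372  1.135  -0.      2.8527] F [0.2682 0.6448 0.2337] w 0.044643208265945485
REL [ 0.0826 -0.1201  1.447 ] roll -0.03576920327203936
[[310.0044 222.7674]
 [309.338  179.8028]
 [308.9359  96.6296]]
```

View pics/w2.png

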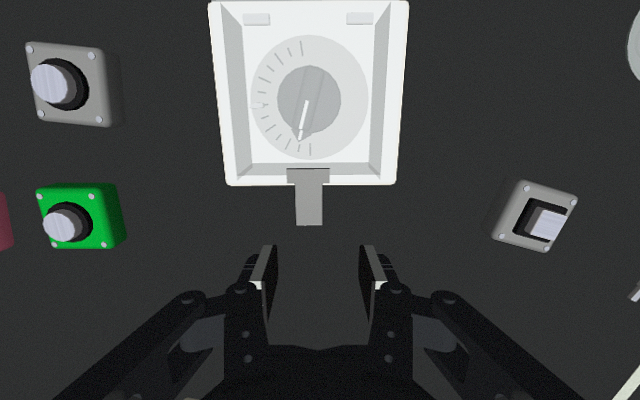

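The tab tip is at (309,225), against a predicted (310,223). Next I descend and pinch it.

Call:
{"method": "move_arm", "body": {
  "motion": [
    [45,[0.08,-0.12,0.3],0],
    [45,[0.08,-0.12,0.7],0],
    [45,[0.08,-0.12,1.1],0],
    [45,[0.08,-0.12,1.45],0],
    [45,[0.08,-0.12,1.45],0],
    [30,[0.08,-0.12,1.45],0],
    [10,[0.08,-0.12,1.45],0],
    [10,[0.08,-0.12,1.45],0],
    [10,[0.08,-0.12,1.45],0],
    [10,[0.08,-0.12,1.45],0]
  ]
}}

```text
clock: 3.25
eef_pos: [0.4579, -0.0018, 0.0902]
tool_rot: [0.991, 0.134, 0.001, -0.0]
ft_force: [-2.2, 3.6, 7.5]
grip_width: 0.0183
```

```bash
python3 - <<'E'
from h import *
rel((.4581,-.0024,.09),15.6)
wshot("w3")
r=np.hypot(.140,.053);p0=np.arctan2(.053,-.140)
for t in np.arange(.1,1.36,.05): print(round(t,2),(np.array([r*np.cos(p0-t)+.14, -(r*np.sin(p0-t)-.053)])/.05).round(2))
E
```

```text
clock 3.25 pos [ 0.4579 -0.0018  0.0902] head 15.421532706908767 j [-0.0047  0.274  -0.3448  0.9495  0.0012  2.8678] F [-2.2454  3.601   7.4849] w 0.01833063986785612
REL [0.0002 0.0131 0.0034] roll -0.02974454884854083
0.1 [ 0.12 -0.27]
0.15 [ 0.19 -0.41]
0.2 [ 0.27 -0.54]
0.25 [ 0.35 -0.66]
0.3 [ 0.44 -0.78]
0.35 [ 0.53 -0.9 ]
0.4 [ 0.63 -1.01]
0.45 [ 0.74 -1.11]
0.5 [ 0.85 -1.21]
0.55 [ 0.97 -1.31]
0.6 [ 1.09 -1.4 ]
0.65 [ 1.21 -1.48]
0.7 [ 1.34 -1.55]
0.75 [ 1.47 -1.62]
0.8 [ 1.61 -1.69]
0.85 [ 1.75 -1.74]
0.9 [ 1.89 -1.79]
0.95 [ 2.03 -1.83]
1.0 [ 2.18 -1.87]
1.05 [ 2.33 -1.9 ]
1.1 [ 2.47 -1.92]
1.15 [ 2.62 -1.93]
1.2 [ 2.77 -1.93]
1.25 [ 2.92 -1.93]
1.3 [ 3.07 -1.92]
1.35 [ 3.22 -1.9 ]
```

View pics/w3.png

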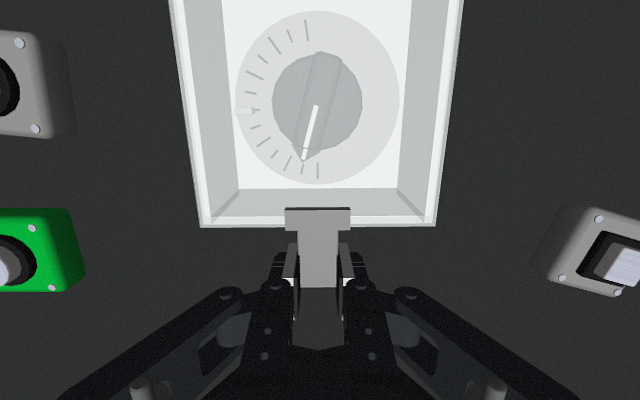

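The tab is pinched between the pads at about (320,265). Now I lift along the arc.

Call:
{"method": "move_arm", "body": {
  "motion": [
    [10,[0.06,0,-0.14],0],
    [10,[0.12,0,-0.27],0],
    [10,[0.19,0,-0.41],0],
    [10,[0.27,0,-0.54],0],
    [10,[0.35,0,-0.66],0],
    [10,[0.44,0,-0.78],0],
    [10,[0.53,0,-0.9],0],
    [10,[0.63,0,-1.01],0],
    [10,[0.74,0,-1.11],0],
    [10,[0.85,0,-1.21],0]
  ]
}}

```text
clock: 4.3
eef_pos: [0.4974, 0.0094, 0.1488]
tool_rot: [0.991, 0.134, -0.001, -0.0]
ft_force: [1.6, 4.3, -8.8]
grip_width: 0.0183
```

```bash
python3 - <<'E'
from h import *
rel((.4581,-.0024,.09),15.6)
wshot("w4")
E
```

```text
clock 4.3 pos [0.4974 0.0094 0.1488] head 15.408283844784874 j [ 0.0185  0.2902 -0.1503  1.1329  0.0006  2.8912] F [ 1.614   4.2586 -8.7867] w 0.018348225064190017
REL [-0.818   0.0196  1.1779] roll -0.03195269253585309
```

View pics/w4.png

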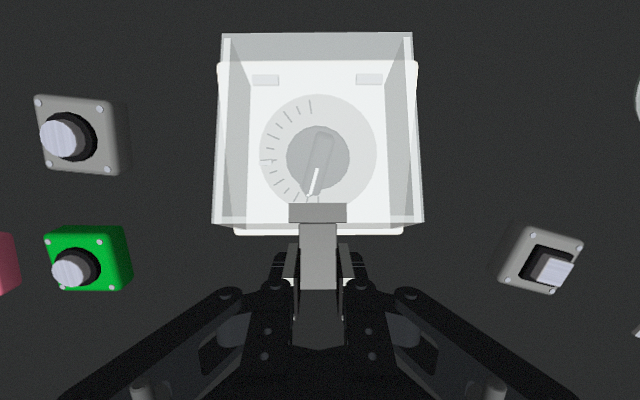

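Call:
{"method": "move_arm", "body": {
  "motion": [
    [10,[0.12,0,-0.1],0],
    [10,[0.24,0,-0.19],0],
    [10,[0.36,0,-0.27],0],
    [10,[0.49,0,-0.34],0],
    [10,[0.62,0,-0.41],0],
    [10,[0.76,0,-0.48],0],
    [10,[0.9,0,-0.53],0],
    [10,[1.04,0,-0.58],0],
    [10,[1.18,0,-0.62],0],
    [10,[1.33,0,-0.66],0]
  ]
}}

```text
clock: 5.35
eef_pos: [0.5605, 0.0271, 0.1815]
tool_rot: [0.991, 0.134, -0.002, -0.001]
ft_force: [-3.9, 4.9, -6.2]
grip_width: 0.0185
```

```bash
python3 - <<'E'
from h import *
rel((.4581,-.0024,.09),15.6)
wshot("w5")
save("scene","pics/s5.png")
s=cv2.imread("pics/s5.png");cv2.imwrite("pics/s5c.png",cv2.resize(s[120:270,250:430],None,fx=4,fy=4))
E
```

```text
clock 5.35 pos [0.5605 0.0271 0.1815] head 15.417419902489101 j [0.0479 0.3902 0.0836 1.2692 0.0008 2.9204] F [-3.9001  4.9335 -6.2097] w 0.01847345597184488
REL [-2.1228  0.0281  1.8402] roll -0.03043001625181792
```

View pics/s5c.png

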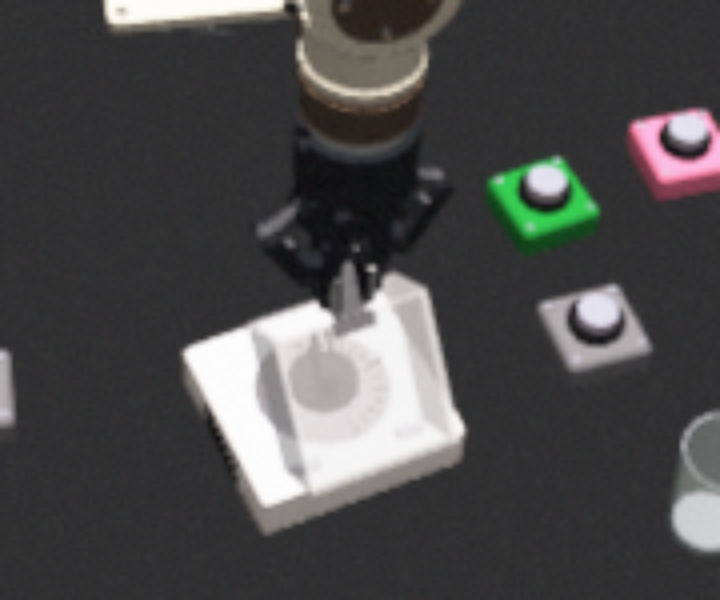

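View pics/w5.png

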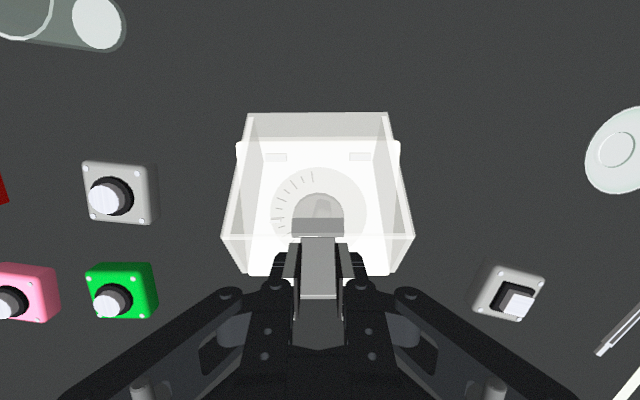

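Call:
{"method": "move_arm", "body": {
  "motion": [
    [10,[0.15,0,-0.03],0],
    [10,[0.29,0,-0.05],0],
    [10,[0.44,0,-0.06],0],
    [10,[0.59,0,-0.06],0],
    [10,[0.74,0,-0.06],0],
    [10,[0.89,0,-0.05],0],
    [10,[1.04,0,-0.03],0],
    [10,[1.1,0,-0.02],0],
    [10,[1.1,0,-0.02],0],
    [10,[1.1,0,-0.02],0]
  ]
}}

```text
clock: 6.45
eef_pos: [0.6138, 0.0421, 0.1839]
tool_rot: [0.991, 0.134, -0.001, -0.001]
ft_force: [-4.0, 5.3, -0.7]
grip_width: 0.0175
```

```bash
python3 - <<'E'
from h import *
rel((.4581,-.0024,.09),15.6)
save("scene","pics/s6.png")
s=cv2.imread("pics/s6.png");cv2.imwrite("pics/s6c.png",cv2.resize(s[120:270,250:430],None,fx=4,fy=4))
E
```

```text
clock 6.45 pos [0.6138 0.0421 0.1839] head 15.455079968803979 j [0.0679 0.4954 0.2537 1.3322 0.0013 2.9398] F [-4.0022  5.3253 -0.6966] w 0.01746948614854793
REL [-3.2327  0.0324  1.8866] roll -0.024153338532670432
```

View pics/s6c.png

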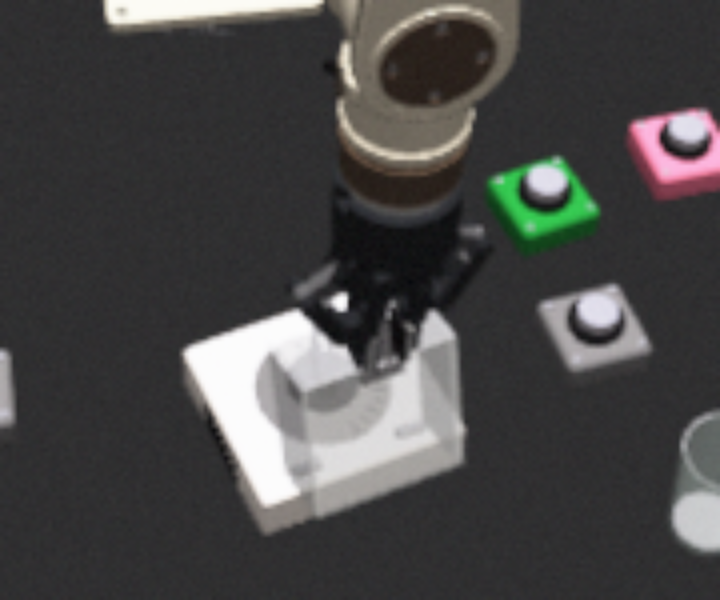

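Call:
{"method": "move_arm", "body": {
  "motion": [
    [50,[0,0,0],0],
    [50,[0,0,0],0],
    [50,[0,0,0],0],
    [50,[0,0,0],0],
    [50,[0,0,-0.3],0],
    [50,[0,0,-0.8],0],
    [50,[-0.3,0,-1.3],0],
    [50,[-0.9,0,-1.6],0],
    [50,[-1.6,0,-1.6],0],
    [50,[-2.2,0,-1.6],0]
  ]
}}

```text
clock: 7.5
eef_pos: [0.5084, 0.0113, 0.2644]
tool_rot: [0.991, 0.134, 0.001, 0.0]
ft_force: [-0.2, 0.7, -0.2]
grip_width: 0.05
```

```bash
python3 - <<'E'
from h import *
wshot("w7")
rel((.4581,-.0024,.09),15.6)
save("scene","pics/s7.png")
s=cv2.imread("pics/s7.png");cv2.imwrite("pics/s7c.png",cv2.resize(s[120:270,250:430],None,fx=4,fy=4))
E
```

```text
clock 7.55 pos [0.5032 0.0103 0.2641] head 15.318998274960663 j [ 0.0214  0.2387  0.0875  1.4232 -0.0015  2.8956] F [-5.4877  0.3188 -1.572 ] w 0.049860290064500476
REL [-0.9237  0.0049  3.4849] roll -0.046833620839890955
```

View pics/s7c.png

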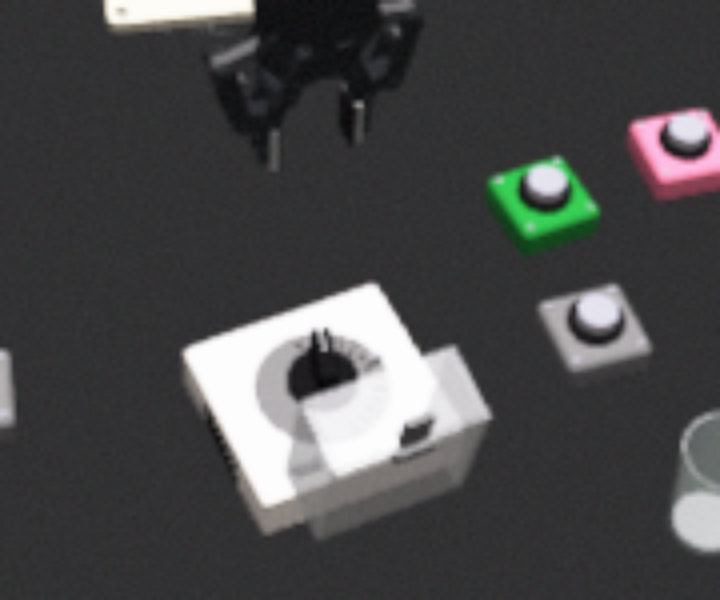

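View pics/w7.png

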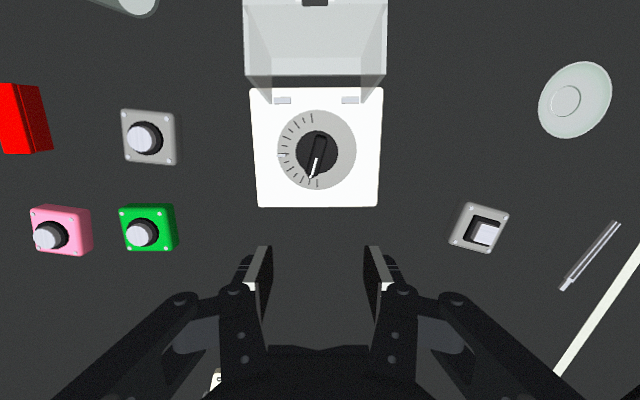

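Call:
{"method": "move_arm", "body": {
  "motion": [
    [50,[0,0,0],-1.4],
    [50,[0,0,0],-2.8],
    [50,[0,0,0],-4.2],
    [50,[0,0,0],-5.6],
    [50,[0,0,0],-7.0],
    [50,[0,0,0],-8.4],
    [50,[0,0,0],-9.8],
    [50,[0,0,0],-11.2],
    [50,[0,0,0],-12.6],
    [50,[0,0,0],-14.0]
  ]
}}

```text
clock: 8.6
eef_pos: [0.5101, 0.0119, 0.2636]
tool_rot: [0.645, 0.765, 0.0, 0.001]
ft_force: [-0.2, 0.0, -0.1]
grip_width: 0.0499
```

Call:
{"method": "move_arm", "body": {
  "motion": [
    [50,[0,0,0],-1.4],
    [50,[0,0,0],-2.8],
    [50,[0,0,0],-4.2],
    [50,[0,0,0],-5.6],
    [50,[0,0,0],-7.0],
    [50,[0,0,0],-8.4],
    [50,[0,0,0],-9.8],
    [50,[0,0,0],-11.2],
    [50,[0,0,0],-12.6],
    [50,[0,0,0],-13.6]
  ]
}}

```text
clock: 9.6
eef_pos: [0.5101, 0.0119, 0.2636]
tool_rot: [-0.011, 1.0, -0.0, 0.001]
ft_force: [0.3, -1.2, 0.2]
grip_width: 0.0499
```

```bash
python3 - <<'E'
from h import *
c,p,o=wshot("w8")
rel((.5392,.0198,.2),181)
im=cv2.imread("pics/w8.png")
print(proj(c,[(.5392,.0198,.094),(.5392,.0198,.05)],p))
E
```

```text
clock 9.65 pos [0.5101 0.0119 0.2635] head -178.61818948171518 j [ 0.0235  0.2489  0.0994  1.4202 -0.0004 -0.0006] F [ 0.409  -0.9187  0.4138] w 0.05030858974864111
REL [-0.5852  0.1449  1.2716] roll 0.06363508638080854
[[324.2994 206.8632]
 [323.5588 195.8036]]
```

View pics/w8.png

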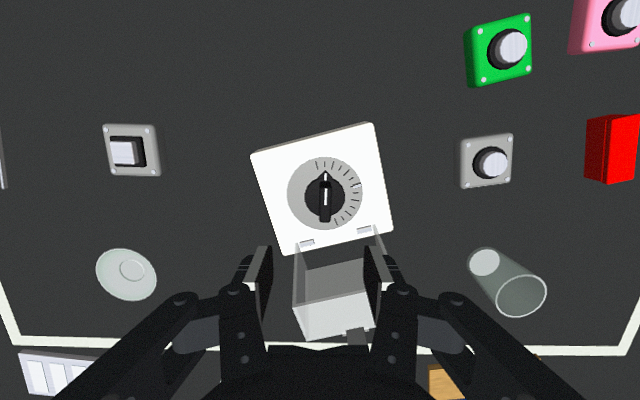

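```bash
python3 - <<'E'
from h import *
im=cv2.imread("pics/w8.png")
cv2.imwrite("pics/w8c.png",cv2.resize(im[145:245,275:375],None,fx=6,fy=6,interpolation=cv2.INTER_CUBIC))
E
```

```text
(no output)
```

View pics/w8c.png

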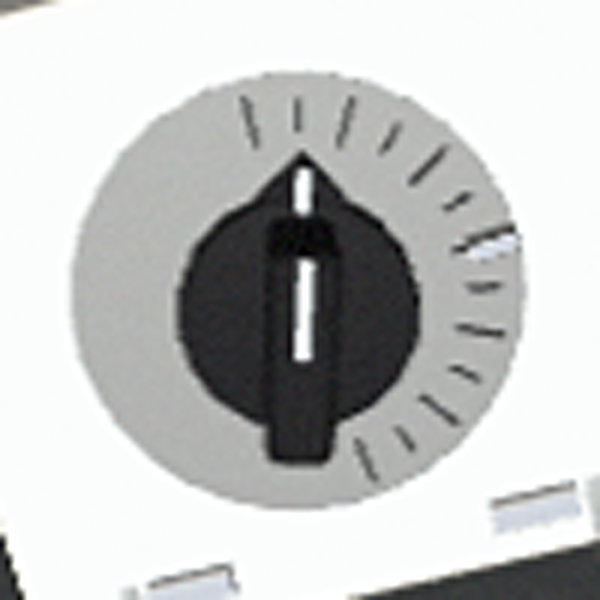

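```bash
python3 - <<'E'
from h import *
c,p=pickle.load(open("w8.pkl","rb"))
cr=lambda a:[[(u+.5)/6-.5+275,(v+.5)/6-.5+145] for u,v in a]
O=np.array([.5392,.0198])
q=back(c,cr([(516,236),(470,250),(303,152),(303,170),(303,210),(303,262),(303,360)]),[.06,.06,.06,.06,.06,.094,.094],p)[:,:2]
# scale dial centre from graduated disc outline (z~.05)
e=back(c,cr([(73,295),(525,290),(300,72),(300,510)]),.0505,p); print("disc c",(e[0]+e[1])/2,(e[2]+e[3])/2, np.linalg.norm(e[0]-e[1]))
for x in q:
    d=x-O; print(x,np.linalg.norm(d),np.degrees(np.arctan2(d[1],d[0])))
d=q[5]-q[6];print("bar line",np.degrees(np.arctan2(d[1],d[0])))
d=q[2]-q[6]
d=q[0]-q[1];print("index line",np.degrees(np.arctan2(d[1],d[0])))
E
```

```text
disc c [0.5357 0.0208 0.0505] [0.5374 0.0211 0.0505] 0.09796516137228352
[0.5196 0.0655] 0.049672786178734774 113.19379430586237
[0.5229 0.056 ] 0.03974812533410719 114.2767803179686
[0.5028 0.0205] 0.036422696993850846 178.91124206890973
[0.5065 0.0206] 0.03265996114946096 178.59485734688445
[0.515  0.0208] 0.02421428458575917 177.52571118439212
[0.5168 0.0201] 0.022357763485113875 179.32987317138114
[0.5364 0.0206] 0.002925888314463311 163.5737324555431
bar line -178.34194982700373
index line 108.8680473586223
```

```bash
python3 - <<'E'
from h import *
rel((.5382,.0203,.12),180.7)
E
```

```text
clock 9.65 pos [0.5101 0.0119 0.2635] head -178.61818948171518 j [ 0.0235  0.2489  0.0994  1.4202 -0.0004 -0.0006] F [ 0.409  -0.9187  0.4138] w 0.05030858974864111
REL [-0.5636  0.1561  2.8716] roll 0.11363508638080096
```

Call:
{"method": "move_arm", "body": {
  "motion": [
    [50,[-0.3,0.08,0],0.1],
    [50,[-0.56,0.16,0],0.1],
    [50,[-0.56,0.16,0.5],0.1],
    [50,[-0.56,0.16,1.1],0.1],
    [50,[-0.56,0.16,1.7],0.1],
    [50,[-0.56,0.16,2.3],0.1],
    [50,[-0.56,0.16,2.8],0.1],
    [50,[-0.56,0.16,2.87],0.1],
    [50,[-0.56,0.16,2.87],0.1],
    [50,[-0.56,0.16,2.87],0.1]
  ]
}}

```text
clock: 10.65
eef_pos: [0.5384, 0.0205, 0.1213]
tool_rot: [-0.003, 1.0, 0.0, 0.001]
ft_force: [0.6, -0.0, -0.4]
grip_width: 0.0503
```

```bash
python3 - <<'E'
from h import *
c,p,o=wshot("w9")
rel((.5382,.0203,.069),180.7)
print(proj(c,[(.5382,.0203,.094)],p))
E
```

```text
clock 10.7 pos [0.5385 0.0205 0.1216] head -179.6341565499073 j [ 0.0381  0.3855 -0.0878  1.094  -0.0001  0.0318] F [0.6811 0.0673 0.5008] w 0.05012755203150449
REL [ 0.0104 -0.0046  1.0519] roll -0.05569275831787953
[[317.8209 235.689 ]]
```

View pics/w9.png

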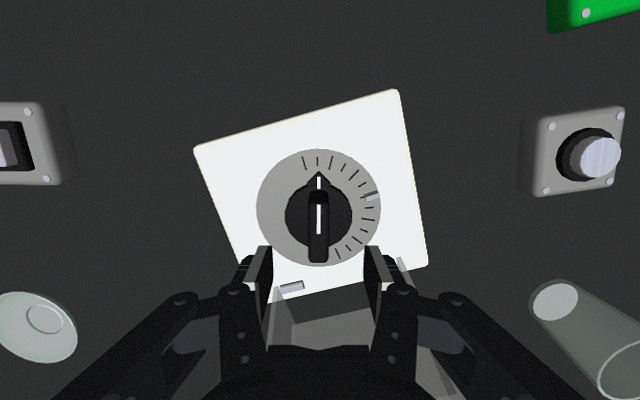

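The bar lies at u≈318, midway between the jaws and upright in the picture. I descend and grip it.

Call:
{"method": "move_arm", "body": {
  "motion": [
    [45,[0,0,0.3],0],
    [45,[0,0,0.6],0],
    [45,[0,0,0.9],0],
    [45,[0,0,1.04],0],
    [45,[0,0,1.04],0],
    [25,[0,0,1.04],0],
    [8,[0,0,1.04],0],
    [8,[0,0,1.04],0],
    [8,[0,0,1.04],0],
    [8,[0,0,1.04],0]
  ]
}}

```text
clock: 11.7
eef_pos: [0.5379, 0.0207, 0.0691]
tool_rot: [-0.004, 1.0, 0.0, 0.001]
ft_force: [-0.3, 0.0, 5.6]
grip_width: 0.0126
```

```bash
python3 - <<'E'
from h import *
c,p,o=wshot("w10")
rel((.5382,.0203,.069),112.5)
cr=cv2.imread("pics/w10.png")[120:280,220:420];cv2.imwrite("pics/w10c.png",cv2.resize(cr,None,fx=3.5,fy=3.5,interpolation=cv2.INTER_CUBIC))
E
```

```text
clock 11.75 pos [0.5379 0.0207 0.0691] head -179.60120788265013 j [ 0.0383  0.4378 -0.1594  0.9712  0.0002  0.0313] F [-0.4203 -0.08    6.5283] w 0.012812477114090887
REL [-0.0065 -0.0073  0.0015] roll 11.31646535289165
```

View pics/w10c.png

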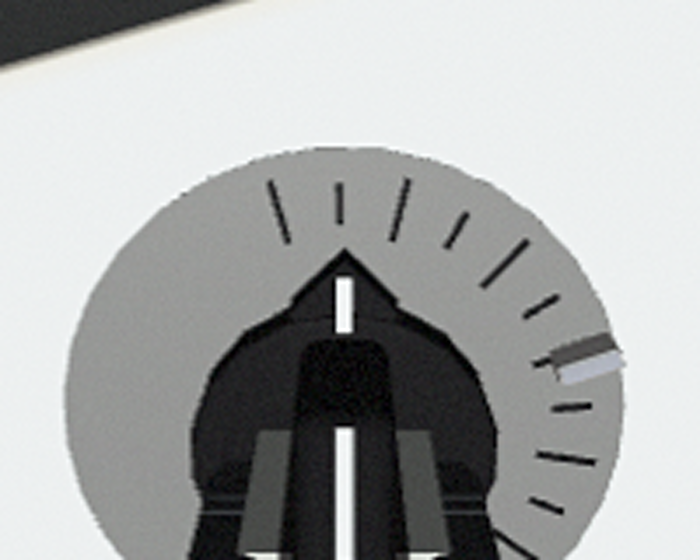

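```bash
python3 - <<'E'
from h import *
c,p=pickle.load(open("w10.pkl","rb"))
cr=lambda a:[[(u+.5)/3.5-.5+220,(v+.5)/3.5-.5+120] for u,v in a]
for O in ([.538,.0205],[.5392,.0198],[.5375,.021]):
  O=np.array(O)
  for n,uv,z in (("in",(558,380),.06),("out",(618,358),.06),("nose",(345,250),.06),("nosebase",(345,330),.0635),("t0",(289,243),.0505),("t1",(340,222),.0505),("t6",(534,364),.0505),("t6",(551,359),.0505),("t5",(543,306),.0505),("t8",(566,459),.0505)):
    d=back(c,cr([uv]),z,p)[0,:2]-O; print(n,np.linalg.norm(d),np.degrees(np.arctan2(d[1],d[0])))
E
```

```text
in 0.03774169254754041 111.2996095105218
out 0.04806739457332616 111.55938253761391
nose 0.035771054684568 -179.9063504902879
nosebase 0.02363055873082743 179.9743867926811
t0 0.0354669151825974 -164.65577109315745
t1 0.03787737580477394 -178.66951268512122
t6 0.03533407156377959 110.87639110640416
t6 0.03838028048838245 110.66537080509123
t5 0.04108800518684578 124.53041855358065
t8 0.04042517737164137 81.6937300814926
in 0.038839377909831156 112.57393326278138
out 0.04916688027812954 112.56024332662733
nose 0.036976572520042474 179.00588542370963
nosebase 0.024840721212813076 178.36084251468498
t0 0.03645242346850004 -166.21611070442952
t1 0.03906757620778093 -179.73676817122504
t6 0.03642617459730195 112.24776134606337
t6 0.039468449107557445 111.93679232455798
t5 0.042349030577988805 125.3311154595901
t8 0.04096474732145756 83.49625355247093
in 0.037095312135776146 110.86060475211141
out 0.04741947757945682 111.21950971147913
nose 0.03527542790429452 -179.0928765798619
nosebase 0.023135733960254725 -178.78781768853747
t0 0.03512242302690554 -163.65329977314872
t1 0.037392618522986865 -177.88576805540816
t6 0.034689923191405334 110.39905868847737
t6 0.03773712192635579 110.22297699743773
t5 0.04039287502674247 124.34815880744182
t8 0.04000667258400905 80.88168896137714
```

Call:
{"method": "move_arm", "body": {
  "motion": [
    [8,[0,0,0],1.2],
    [8,[0,0,0],2.4],
    [8,[0,0,0],3.6],
    [8,[0,0,0],4.8],
    [8,[0,0,0],6.0],
    [8,[0,0,0],7.2],
    [8,[0,0,0],8.4],
    [8,[0,0,0],9.6],
    [8,[0,0,0],10.8],
    [8,[0,0,0],11.4]
  ]
}}

```text
clock: 12.75
eef_pos: [0.5373, 0.0199, 0.0691]
tool_rot: [0.561, 0.828, -0.0, 0.001]
ft_force: [-1.8, -1.8, 7.6]
grip_width: 0.0129
```

```bash
python3 - <<'E'
from h import *
c,p,o=wshot("w11a")
c,p,o=wshot("w11")
rel((.5382,.0203,.069),111.5)
cr=cv2.imread("pics/w11.png")[120:280,220:420];cv2.imwrite("pics/w11c.png",cv2.resize(cr,None,fx=3.5,fy=3.5,interpolation=cv2.INTER_CUBIC))
E
```

```text
clock 12.85 pos [0.5373 0.0199 0.0691] head 111.90566046004406 j [ 0.0377  0.4376 -0.1598  0.9721 -0.0013  1.2262] F [-2.3222 -1.0837  7.6175] w 0.013126617681175437
REL [0.0015 0.0192 0.0018] roll 0.06761007667401013
```

View pics/w11c.png

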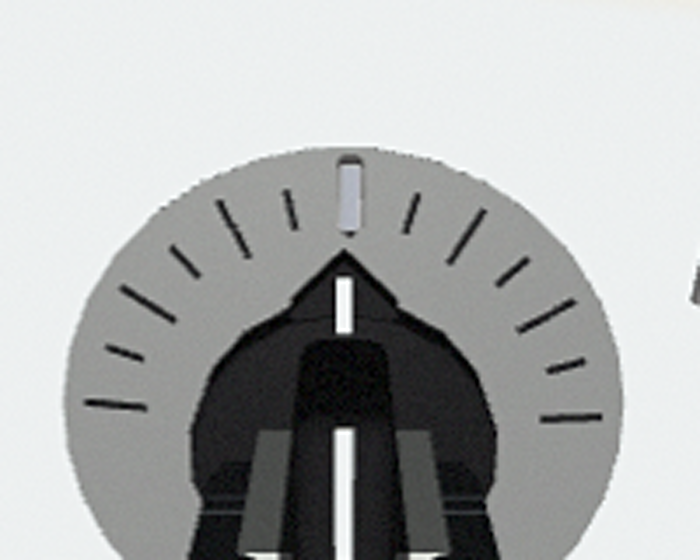

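The nose tip (345,250) is about 1° short of the index tab (349,200). I trim by that much, then release and rise.

Call:
{"method": "move_arm", "body": {
  "motion": [
    [8,[0,0,0],0.1],
    [8,[0,0,0],0.2],
    [8,[0,0,0],0.2],
    [40,[0,0,0],0.2],
    [40,[0,0,0],0.2],
    [40,[0,0,0],0.2],
    [40,[0,0,-0.3],0.2],
    [40,[0,0,-0.8],0.2],
    [40,[0,0,-1.3],0.2],
    [40,[0,0,-1.3],0.2]
  ]
}}

```text
clock: 13.85
eef_pos: [0.5396, 0.0207, 0.1362]
tool_rot: [0.568, 0.823, 0.002, 0.003]
ft_force: [0.8, -0.6, 0.2]
grip_width: 0.0402
```

```bash
python3 - <<'E'
from h import *
c,p,o=wshot("w12")
rel((.493,.238,.25),111.5)
c,p,o=wshot("w12b")
cr=cv2.imread("pics/w12b.png")[110:270,220:420];cv2.imwrite("pics/w12c.png",cv2.resize(cr,None,fx=3.5,fy=3.5,interpolation=cv2.INTER_CUBIC))
E
```

```text
clock 13.9 pos [0.5385 0.0206 0.1344] head 110.79941013815522 j [ 0.0383  0.3739 -0.0692  1.1236  0.      1.2461] F [-0.5184 -0.1413 -0.916 ] w 0.03991934684833745
REL [ 4.384   0.7025 -2.3143] roll -0.11676497697412931
```

View pics/w12c.png

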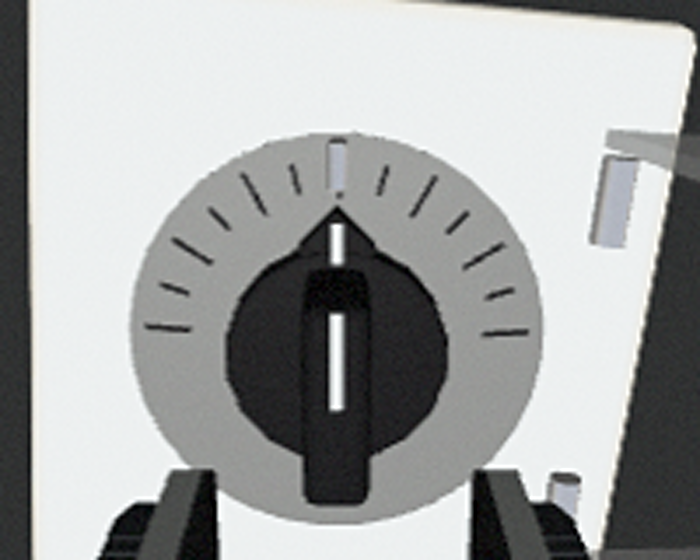

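View pics/w12b.png

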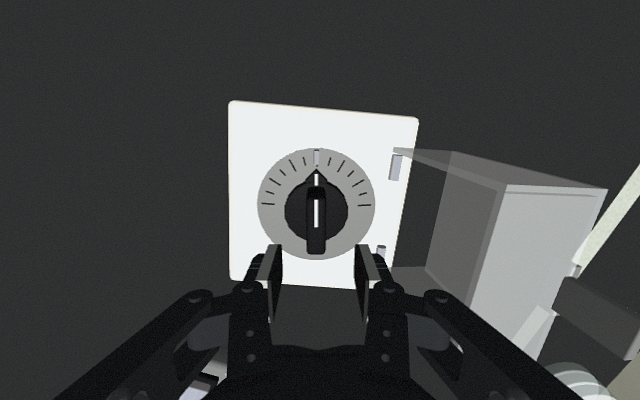

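Call:
{"method": "move_arm", "body": {
  "motion": [
    [10,[0,0,-0.6],0],
    [10,[0,0,-1.3],0],
    [10,[0.4,0.1,-1.8],0],
    [0,[1.2,0.2,-1.8],0],
    [0,[2.0,0.4,-1.8],0],
    [0,[2.6,0.5,-1.8],0],
    [0,[2.8,0.5,-1.8],0],
    [0,[2.8,0.5,-1.8],0],
    [0,[2.8,0.5,-1.8],0],
    [0,[2.8,0.5,-1.8],0]
  ]
}}

```text
clock: 14.95
eef_pos: [0.5107, 0.159, 0.2224]
tool_rot: [0.569, 0.823, -0.0, -0.0]
ft_force: [-1.0, 0.1, 0.2]
grip_width: 0.0002
```

```bash
python3 - <<'E'
from h import *
c,p,o=wshot("w13")
print(proj(c,[(.493,.238,.048)],p))
rel((.493,.238,.12),111)
cr=cv2.imread("pics/w13.png")
cv2.imwrite("pics/w13c.png",cv2.resize(cr[60:260,220:420],None,fx=3,fy=3,interpolation=cv2.INTER_CUBIC))
E
```

```text
[[328.1638 107.9649]]
clock 15.0 pos [0.5109 0.159  0.2225] head 110.68142351411579 j [ 0.3018  0.3143  0.0818  1.3388 -0.0003  1.5117] F [ 0.2384 -0.1298 -0.675 ] w 8.804169732275925e-05
REL [1.6055 0.225  2.05  ] roll -0.05309608098069892
```

View pics/w13.png

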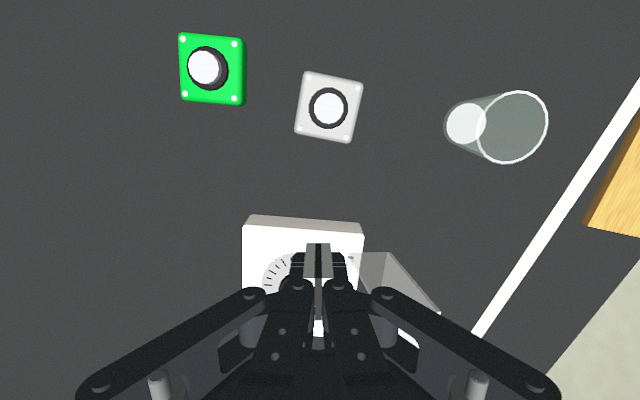

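View pics/w13c.png

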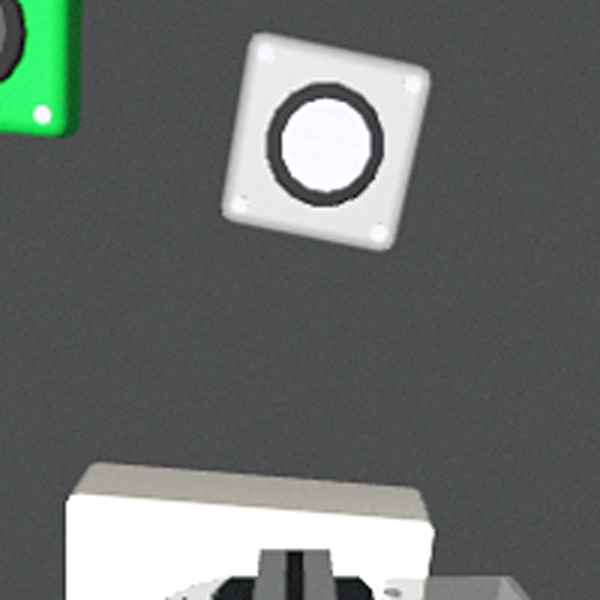

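The button cap centre is at (328,108), matching the projection. I move above it.

Call:
{"method": "move_arm", "body": {
  "motion": [
    [0,[0.4,0.06,0],0],
    [0,[0.9,0.12,0],0],
    [0,[1.4,0.2,0],0],
    [0,[1.6,0.22,0.3],0],
    [0,[1.6,0.22,1.0],0],
    [0,[1.6,0.22,1.8],0],
    [0,[1.6,0.22,2.6],0],
    [0,[1.6,0.22,3.1],0],
    [0,[1.6,0.22,3.24],0],
    [0,[1.6,0.22,3.24],0]
  ]
}}

```text
clock: 16.0
eef_pos: [0.4922, 0.2379, 0.06]
tool_rot: [0.568, 0.823, -0.001, -0.001]
ft_force: [-0.5, -0.1, 0.5]
grip_width: -0.0003
```

```bash
python3 - <<'E'
from h import *
c,p,o=wshot("w14")
rel((.493,.238,.0405),111)
E
```

```text
clock 16.05 pos [0.4933 0.2386 0.0614] head 110.7303733073555 j [ 0.4505  0.4642 -0.1391  0.9668 -0.0001  1.6595] F [-0.2582 -0.106   1.4448] w -9.594225740853463e-05
REL [-0.0086 -0.0102  0.4187] roll -0.04493778210741558
```

View pics/w14.png

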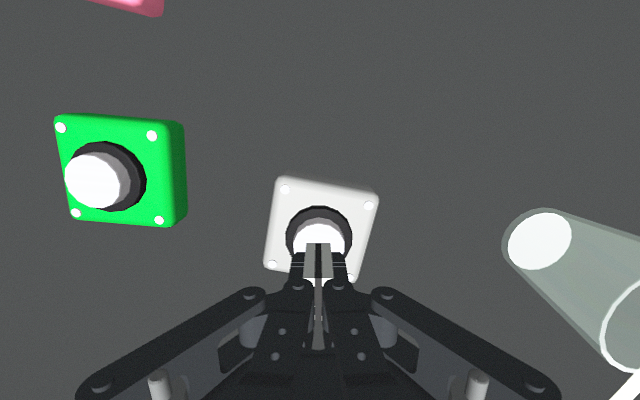

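Call:
{"method": "move_arm", "body": {
  "motion": [
    [0,[0,0,0.1],0],
    [0,[0,0,0.2],0],
    [0,[0,0,0.26],0],
    [0,[0,0,0.32],0],
    [0,[0,0,0.36],0],
    [0,[0,0,0.4],0],
    [0,[0,0,0.42],0],
    [0,[0,0,0.42],0],
    [0,[0,0,0.42],0],
    [0,[0,0,0.42],0]
  ]
}}

```text
clock: 17.05
eef_pos: [0.493, 0.2392, 0.041]
tool_rot: [0.568, 0.823, 0.001, 0.0]
ft_force: [-1.5, -1.4, 8.1]
grip_width: -0.0002
```

```bash
python3 - <<'E'
from h import *
c,p,o=wshot("w15")
rel((.493,.238,.0405),111)
E
```

```text
clock 17.1 pos [0.493  0.2392 0.041 ] head 110.79829512020508 j [ 0.4518  0.4874 -0.1632  0.9188 -0.0001  1.6596] F [-1.1686 -1.5869  8.7793] w -0.00017979507329384946
REL [-0.022 -0.008  0.01 ] roll -0.03361747996582191
```

The force is 8 N, above the 5 N needed, and the tip is at z=0.041, so the button is fully down. I retreat straight up.

Call:
{"method": "move_arm", "body": {
  "motion": [
    [0,[0,0,-0.2],0],
    [0,[0,0,-0.5],0],
    [0,[0,0,-1.0],0],
    [0,[0,0,-1.8],0],
    [0,[0,0,-2.6],0],
    [0,[0,0,-3.4],0],
    [0,[0,0,-4.0],0],
    [0,[-0.4,0,-4.0],0],
    [0,[-0.8,0,-4.0],0],
    [0,[-0.8,0,-4.0],0]
  ]
}}

```text
clock: 18.1
eef_pos: [0.507, 0.1999, 0.24]
tool_rot: [0.569, 0.822, -0.0, 0.0]
ft_force: [0.3, 0.6, 0.5]
grip_width: 0.0
```

Call:
{"method": "move_arm", "body": {
  "motion": [
    [0,[0,-0.6,0],0],
    [0,[0,-1.2,0],0],
    [0,[0,-1.6,0],0],
    [0,[0,-1.6,0],0],
    [0,[0,-1.6,0],0],
    [0,[0,-1.6,0],0],
    [0,[0,-1.6,0],0],
    [0,[0,-1.6,0],0],
    [0,[0,-1.6,0],0],
    [0,[0,-1.6,0],0]
  ]
}}

```text
clock: 19.1
eef_pos: [0.4321, 0.1732, 0.2396]
tool_rot: [0.568, 0.823, -0.0, -0.0]
ft_force: [0.1, 0.5, 0.0]
grip_width: -0.0002
```

```bash
python3 - <<'E'
from h import *
c,p,o=wshot("w16")
rel((.493,.238,.0405),111)
save("scene","pics/s16.png");save("top","pics/t16.png")
s=cv2.imread("pics/s16.png")[130:290,200:460];t=cv2.imread("pics/t16.png")[110:230,180:420]
cv2.imwrite("pics/s16c.png",cv2.resize(s,None,fx=3,fy=3));cv2.imwrite("pics/t16c.png",cv2.resize(t,None,fx=3.3,fy=3.3,interpolation=cv2.INTER_CUBIC))
E
```

```text
clock 19.15 pos [0.432  0.1732 0.2397] head 110.78889532098304 j [ 0.3812  0.1688 -0.0638  1.3385  0.      1.5892] F [-0.4791 -0.2888  0.774 ] w 8.553350040055511e-05
REL [0.7792 1.6012 3.9828] roll -0.03518411316949255
```

View pics/s16c.png

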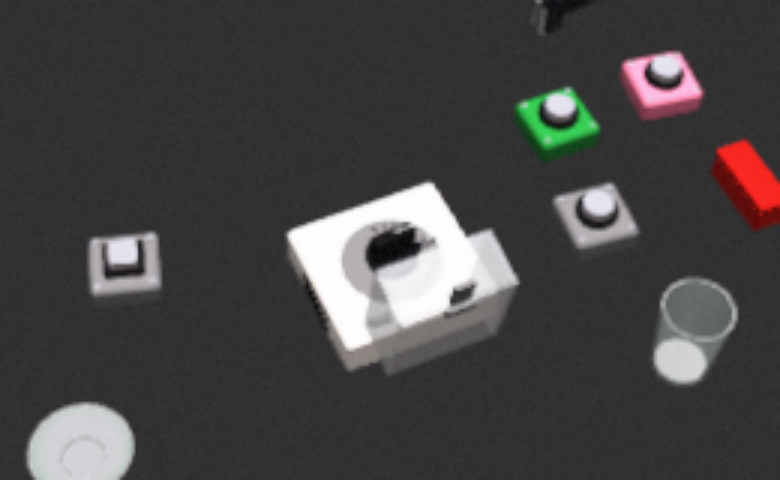

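View pics/t16c.png

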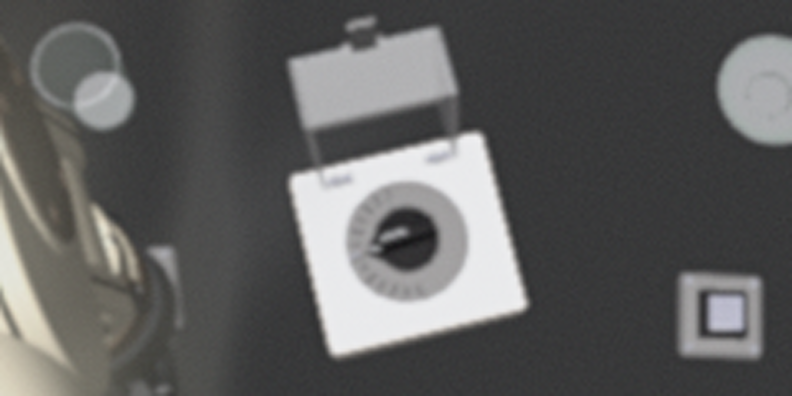

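View pics/w16.png

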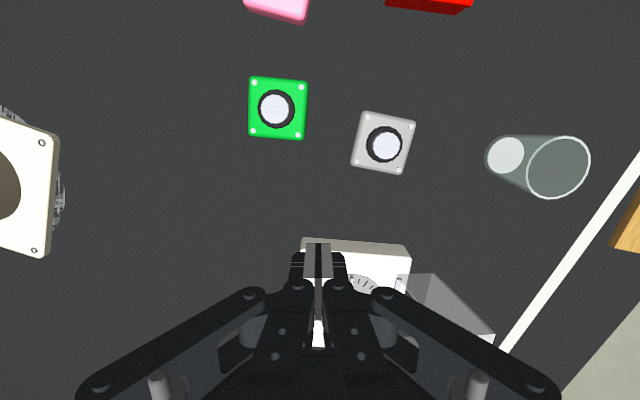

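The crops show the guard leaning back open. The knob's nose is at the index tab (top crop about (370,250)), the round button is up (scene crop (597,207)), and the bystanders haven't moved. The arm is clear of everything, so I hand in.

```bash
python3 -c "
from workcell import *
print(job_done())"
```

```text
the job is handed in; nothing more can be done
None
```

The job is handed in at about 19 s of the 58 s allowed; the hand-in gave no verdict.

- **Guard:** I pinched its tab, swung it over its balance point and let go. In the last pictures it leans back open by itself.
- **Knob:** I turned it about 69° so its nose points at the index tab. A close-up after letting go showed the nose and tab in line to about a pixel, under 1° off. The final top view agrees but is coarser.
- **Round button:** I pressed it with the shut fingers to a tip height of 0.041 m. The force there was about 8 N, against the 5 N needed for full travel. I then lifted off, and the final pictures show it up.
- **Everything else:** I never touched the square button. The beaker and dish look unmoved in the final pictures. I did not check the tweezers and slide box closely at the end, but the arm never came near them. The arm ended clear of everything, with near-zero force.

No check failed. The only disagreement was 2–7 mm between cameras on the box and button positions. I settled it with close wrist-camera views before each contact.

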